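# Kit up motors and heat sink in their matching nests

## Robot

A 7-joint arm with a two-finger parallel gripper is mounted at the origin on the work surface. World frame = base frame: x ahead of the robot, y to its left, z up, the work surface at z = 0. Lengths are in m, angles in rad, forces in N, time in s.
With the tool pointing down it reaches from about 0.4 to 0.875 m from the base axis. Payload 19.3 kg.
Tool frame: the origin (TCP) lies at the very end of the fingers, on their centre line; the grasp point (between the pads) lies 19 mm behind it; z points along the fingers, y is the direction in which the jaws open and shut (so a half turn about z gives the same grasp; the last joint's range is limited). The gripper opens to 85 mm and grips with 20 to 120 N. Pads are 22 mm wide; open, the fingers measure 114 mm over their backs; the gripper's body (76 mm by 85 mm) begins 54 mm behind the grasp point. The pads swing forward as they close: fully open they stand 13 mm farther back than shut.
Start: joints at [-1.389, 0.521, -0.036, 1.599, 0.021, 1.021, -0.113], TCP at [0.156, 0.605, 0.231] pointing down, gripper open.
Joint ranges: [-2.91, 2.91], [-0.3, 2.13], [-1.5, 1.42], [0.17, 2.43], [-1.26, 4.41], [0.16, 1.93], [-2.52, 2.52]. Speed limits (rad/s): [1.89, 1.89, 2.39, 2.39, 3.01, 3.01, 3.01].

## Interface

Orientations are given as [roll, pitch, yaw] about the fixed x, y, z axes, in that order (R = Rz(yaw) Ry(pitch) Rx(roll)).
In Python, from workcell import bot, vision, job_done gives the robot as it stands.
- The arm moves only by the tool arm_command, never from a script. Its arguments are lists of equal length, an entry for each row: "gripper": the finger opening in cm, from 0 to 8.54; "slide": the shift along the tool's x, y, z in cm, a list of three; "turn": the turn, a rotation vector about the tool's x, y, z in degrees, a list of three. A call has 1 to 5 rows; each row is the pose to reach, as a shift and turn from the pose commanded when the call began, along the tool's axes at that moment; what a row does not reach only later rows make up. A row lasts 1/8 s, in which the tool goes at most 62.5 mm and 10.7 degrees, less where a joint would pass 70% of its speed; a pose out of reach is approached as far as the arm can. A call with a gripper value outside its range is refused whole. The fingers move at their own pace and stop on an object; "force" is the grip in N (left out, the last holds). Time passes only in rows, so rows that repeat a pose let the fingers close. It gives the time, the measured TCP pose, the force and the opening at its end, in the units of the state.
- bot.observe(): the state, without advancing time (a new reading comes with each control period).
- vision.grab_frame(name): name is "scene" or "top" or "wrist"; returns the picture (384x512x3 uint8, blue, green, red); there is no depth.
- vision.camera_model(name): a dict with "mtx" (3x3 intrinsics, pixels), "T" (4x4, takes a point from camera to world coordinates). Camera axes: x right, y down, z forward; pixel columns grow to the right and rows downward; lengths in m; the calibration is good to about 2 mm. A picture is of the moment at which its call begins: read the wrist's pose just before it. camera_model takes no time and is no camera call; for the wrist camera it gives the pose at the moment of the call.
- job_done(): hands the job in, once; it reports no verdict.
The state is a dict: "clock": time; "qpos": joint angles; "qd": joint speeds; "joint_efforts": joint torques, N m; "position": TCP position; "tool_rot": TCP orientation; "force": force on the tool from outside, world axes, zero at the start; "moment": the same for the moment, N m; "grip_width": finger opening in m.
Only numpy, scipy, OpenCV 4.12 (cv2) and the standard library are available. Lean on these libraries where they do the work, as an engineer would, in place of code of your own. Each camera call takes 0.05 s, during which the arm holds its last target. There are 200 camera calls.

## Task

Clear the electronics bench by putting the four loose parts away: the large round motor, the small round motor, the square stepper motor and the finned heat sink each go upright into the shallow grey nest of its own shape and size, resting flat on the nest floor inside the rim. Set the parts down rather than dropping them, and leave the flux bottle and the solder reel standing where they are.

Things in the scene. Friction and masses are not known exactly. Their poses are not given: they have to be found in the camera images.
- large_motor: The larger of two round drone motors: dark steel drum 58 mm in diameter (full width from 13 mm to 34 mm above its underside) on an aluminium foot 54 mm in diameter; drum top 38 mm high, thin shaft stub to 46 mm. About 220 g. Stands upright, loose, on the table. Origin at the centre of its underside, z up through its top.
- small_motor: The smaller of two round drone motors: dark steel drum 36 mm in diameter (full width from 13 mm to 32 mm above its underside) on an aluminium foot 32 mm in diameter; drum top 36 mm high, thin shaft stub to 44 mm. About 90 g. Stands upright, loose, on the table. Origin at the centre of its underside, z up through its top.
- stepper: Square stepper motor, 57 x 57 mm and 44 mm high, aluminium ends and black middle, round boss and thin shaft on top to 58 mm. About 450 g. Stands upright, loose, on the table. x and y along its sides. Origin at the centre of its underside, z up through its top.
- heat_sink: Heat sink with bare aluminium fins, 80 mm long (its x), 40 mm wide (its y), 36 mm high, six upright fins running along x on a dark 8 mm base. About 160 g. Loose on the table, fins up. Origin at the centre of its underside, z up through its top.
- large_round_nest: Nest for the larger round motor: round recess 70 mm in diameter (80 mm outside). A fixed, shallow grey plastic tray with a dark rubber floor. Floor 4 mm and rim top 9 mm above the table; rim 5 mm thick, 6 mm of play all round its part. Origin at the centre of its underside on the table, z up.
- small_round_nest: Nest for the smaller round motor: round recess 48 mm in diameter (58 mm outside). A fixed, shallow grey plastic tray with a dark rubber floor. Floor 4 mm and rim top 9 mm above the table; rim 5 mm thick, 6 mm of play all round its part. Origin at the centre of its underside on the table, z up.
- square_nest: Nest for the stepper motor: square recess 69 x 69 mm (79 x 79 mm outside). A fixed, shallow grey plastic tray with a dark rubber floor. Floor 4 mm and rim top 9 mm above the table; rim 5 mm thick, 6 mm of play all round its part. Origin at the centre of its underside on the table, z up, x and y along its sides.
- oblong_nest: Nest for the heat sink: oblong recess 92 mm (its x) by 52 mm (its y), 102 x 62 mm outside. A fixed, shallow grey plastic tray with a dark rubber floor. Floor 4 mm and rim top 9 mm above the table; rim 5 mm thick, 6 mm of play all round its part. Origin at the centre of its underside on the table, z up, x along its long side.
- flux_bottle: Bystander: small upright bottle with black cap, 34 mm in diameter, 65 mm high, loose. To be left standing where it is. Origin at the centre of its underside, z up through its top.
- solder_reel: Bystander: reel of solder wire lying flat, white flanges 48 mm in diameter, 32 mm high, loose. To be left where it is. Origin at the centre of its underside, z up through its top.

How it is judged:
By the outcome, as a careful person would: the job done as asked, in the order asked, and still so for the second after the job is handed in, with the robot touching nothing.
It also fails if it takes over 99 s, if anything falls off the work surface, if the arm or the gripper's body presses on something with over 40 N, if the wrist force passes 120 N, or if a joint passes its speed limit or range.

## Working session

There is one attempt and no reset: what is moved stays moved. The work goes in short steps, Python scripts to look and compute and a tool call to move; the robot and the scene stay as the last step left them, time stands still between calls to the robot, and variables do not carry over. Pictures are saved under pics/ and viewed, about 12 in all and at most 16, crops included, and the job is handed in when it is done.

Besides the shell and the picture viewer there is one more tool, called after "Emit:" as name(argument=value, ...) on one line, values as JSON. arm_command: Moves the arm, as the interface text tells. Its arguments: {"type":"object","properties":{"gripper":{"type":"array","items":{"type":"number"}},"slide":{"type":"array","items":{"type":"array","items":{"type":"number"}}},"turn":{"type":"array","items":{"type":"array","items":{"type":"number"}}},"force":{"type":"number"}},"required":["gripper","slide","turn"]}

```bash
mkdir -p pics; ls; python3 - <<'E'
from workcell import bot, vision
import cv2
s=bot.observe(); print({k:s[k] for k in('clock','position','tool_rot','grip_width','force')})
for n in('top','scene'):
    cv2.imwrite(f'pics/{n}0.png',vision.grab_frame(n)); m=vision.camera_model(n); print(n,m['mtx'],m['T'])
E
```

```text
pics
{'clock': 0.0, 'position': array([0.15569579, 0.60495465, 0.23072906]), 'tool_rot': array([-3.14046630e+00,  1.03563159e-04,  2.88971996e+00]), 'grip_width': 0.08528562439879647, 'force': array([ 0.7492667 , -0.13114176, -0.20589444])}
top [[382.56974422   0.         253.89848525]
 [  0.         382.56974422 195.40598993]
 [  0.           0.           1.        ]] [[-0.0261572  -0.98299834  0.18174177  0.37037816]
 [-0.99955292  0.02835258  0.0094917  -0.01061619]
 [-0.01448317 -0.18141224 -0.98330048  0.96930375]
 [ 0.          0.          0.          1.        ]]
scene [[381.9540337    0.         252.7134874 ]
 [  0.         381.9540337  192.77929148]
 [  0.           0.           1.        ]] [[ 0.35249109  0.59518709 -0.72215121  1.28739509]
 [ 0.93581161 -0.22205768  0.27376454 -0.29248723]
 [ 0.0025819  -0.77229704 -0.63525634  0.69532475]
 [ 0.          0.          0.          1.        ]]
```

View pics/top0.png

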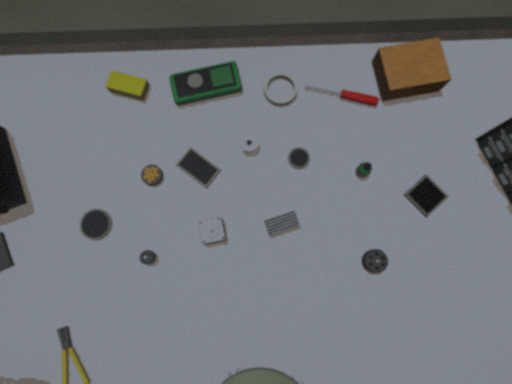

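View pics/scene0.png

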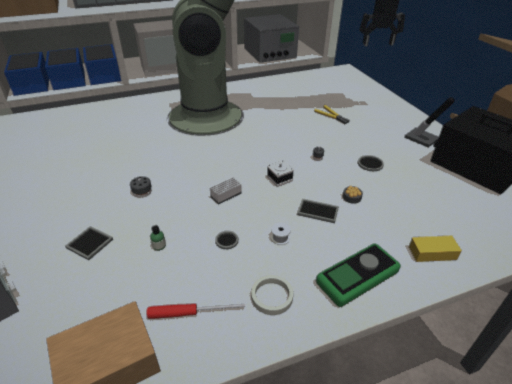

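The top view shows the parts: large motor (375,261), small motor (148,257), stepper (212,230) and heat sink (282,223). The nests are large round (96,224), small round (299,158), square (427,195) and oblong (199,167). The bystanders are the bottle (364,170) and the reel (250,146). Next I'll measure them all from this view.

```bash
cat > h.py <<'E'
import numpy as np, cv2
from workcell import bot, vision
from scipy.spatial.transform import Rotation as Ro
def ray(m,uv,z):
    uv=np.atleast_2d(uv).astype(float); K,T=m['mtx'],m['T']
    d=np.c_[(uv-K[:2,2])/K[[0,1],[0,1]],np.ones(len(uv))]@T[:3,:3].T
    return T[:3,3]+d*((z-T[2,3])/d[:,2])[:,None]
def proj(m,p):
    c=(np.atleast_2d(p)-m['T'][:3,3])@m['T'][:3,:3]; q=c@m['mtx'].T; return q[:,:2]/q[:,2:]
def go(xyz,yaw=None):
    """slide(cm), turn(deg) to reach xyz with tool down at yaw(deg, jaw symmetric)"""
    s=bot.observe(); R=Ro.from_euler('xyz',s['tool_rot'])
    y0=np.degrees(s['tool_rot'][2])
    if yaw is None: t=y0
    else: t=y0+(yaw-y0+90)%180-90
    Rt=Ro.from_euler('xyz',[180,0,t],degrees=True)
    print('slide',np.round(R.inv().apply(np.array(xyz)-s['position'])*100,2),'turn',np.round((R.inv()*Rt).as_rotvec(degrees=True),1),'j7',round(s['qpos'][6],2),'yaw',round(y0,1))
E
python3 - <<'E'
from h import *
m=vision.camera_model('top'); im=cv2.imread('pics/top0.png')
bg=cv2.medianBlur(im,101); d=np.abs(im.astype(int)-bg).max(2).astype(np.uint8)
mask=cv2.morphologyEx((d>14).astype(np.uint8)*255,cv2.MORPH_CLOSE,np.ones((3,3)))
items=dict(LM=(375,261,.034),SM=(148,257,.032),ST=(212,230,.044),HS=(282,223,.036),LN=(96,224,.009),SN=(299,158,.009),QN=(427,195,.009),ON=(199,167,.009),bottle=(364,170,.0),reel=(250,146,.03),dish=(152,175,.01))
cs,_=cv2.findContours(mask,cv2.RETR_EXTERNAL,cv2.CHAIN_APPROX_NONE)
for k,(u,v,z) in items.items():
    c=max(cs,key=lambda c:cv2.pointPolygonTest(c,(u,v),True))
    P=ray(m,c[:,0],z)[:,:2]; (cx,cy),(w,h),a=cv2.minAreaRect((P*1000).astype(np.float32))
    print(k,'click',ray(m,(u,v),z)[0,:2].round(3),'rect',round(cx),round(cy),'size',round(w),round(h),'ang',round(a,1),'r',round(np.hypot(cx,cy)))
big=lambda x0,y0,w,h:cv2.resize(im[y0:y0+h,x0:x0+w],None,fx=3.8,fy=3.8,interpolation=cv2.INTER_CUBIC)
cv2.imwrite('pics/crop.png',np.vstack([big(75,140,200,75),big(75,205,200,75)]))
E
```

```text
LM click [ 0.375 -0.288] rect 375 -287 size 65 62 ang 88.5 r 472
SM click [0.399 0.26 ] rect 397 258 size 51 38 ang 63.6 r 474
ST click [0.459 0.102] rect 457 102 size 5 5 ang 88.4 r 468
HS click [ 0.472 -0.069] rect 469 -69 size 49 82 ang 16.9 r 474
LN click [0.486 0.4  ] rect 486 401 size 86 81 ang 63.0 r 630
SN click [ 0.643 -0.121] rect 643 -120 size 60 59 ang 88.2 r 654
QN click [ 0.536 -0.44 ] rect 536 -437 size 83 85 ang 40.1 r 691
ON click [0.627 0.139] rect 626 141 size 108 65 ang 51.1 r 642
bottle click [ 0.608 -0.289] rect 608 -286 size 41 54 ang 60.2 r 672
reel click [0.673 0.005] rect 683 8 size 15 15 ang 60.8 r 683
dish click [0.609 0.261] rect 608 261 size 67 56 ang 44.4 r 661
```

View pics/crop.png

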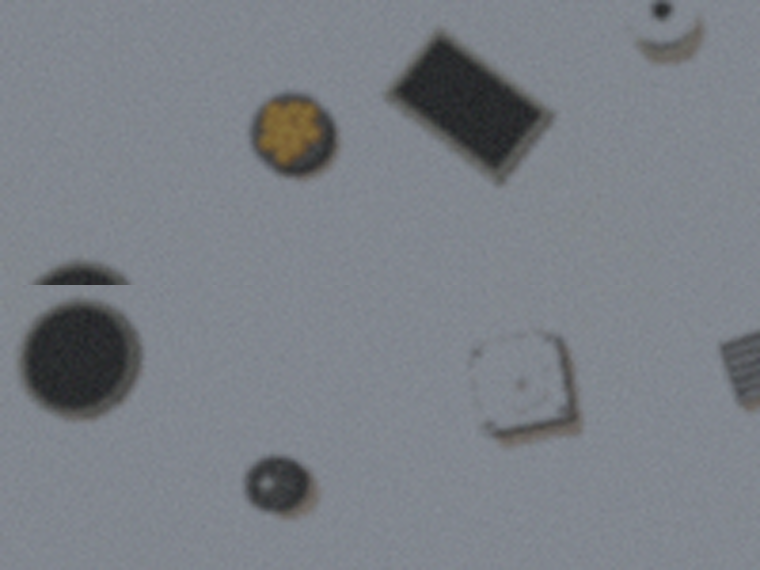

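The crop shows the oblong nest, dish, large round nest, small motor and stepper clearly, all with free space around them. I'll start moving toward the large motor, with a waypoint that keeps clear of the base.

```bash
python3 - <<'E'
from h import *
go((.46,.25,.23),120); 
E
```

```text
slide [-38.32 -26.8    0.11] turn [-0.1  0.  45.6] j7 -0.11 yaw 165.6
```

Emit:
arm_command(gripper=[8.5,8.5,8.5,8.5,8.5], slide=[[-5,-3.5,0],[-10,-7,0],[-15,-10.5,0],[-20,-14,0],[-25,-17.5,0]], turn=[[0,0,9],[0,0,18],[0,0,27],[0,0,36],[0,0,45]])

```text
clock: 0.72
position: [0.3552, 0.3718, 0.2313]
tool_rot: [-3.142, -0.0, 2.099]
force: [1.4, 1.0, -0.5]
grip_width: 0.0852
```

```bash
python3 - <<'E'
from h import *
s=bot.observe();print(s['position'],s['qpos'])
go((.46,.0,.23),90); 
E
```

```text
[0.35519003 0.37179518 0.23128491] [-1.08415847  0.35165551  0.20668356  1.89757727 -0.09036072  0.90127023
 -0.30515106]
slide [-37.39  -9.7    0.13] turn [-0.  -0.  30.3] j7 -0.31 yaw 120.3
```

Emit:
arm_command(gripper=[8.5,8.5,8.5,8.5,8.5], slide=[[-6,-1.6,0],[-12,-3.2,0],[-18,-4.8,0],[-24,-6.4,0],[-30,-8,0]], turn=[[0,0,6],[0,0,12],[0,0,18],[0,0,24],[0,0,30]])

```text
clock: 1.35
position: [0.4381, 0.0727, 0.2314]
tool_rot: [3.141, -0.0, 1.578]
force: [0.0, 1.0, 0.3]
grip_width: 0.0852
```

```bash
python3 - <<'E'
from h import *
s=bot.observe();print(s['position'],s['qpos'])
go((.40,-.26,.2),55); print(vision.camera_model('wrist'))
E
```

```text
[0.43810145 0.07265013 0.2314275 ] [-0.6719335   0.25192852  0.44961246  2.07032792 -0.14522243  0.84835947
 -0.13155756]
slide [-33.24  -4.04   3.13] turn [ 0.  -0.  35.4] j7 -0.13 yaw 90.4
{'mtx': array([[317.61362423,   0.        , 258.84798079],
       [  0.        , 317.61362423, 190.79003799],
       [  0.        ,   0.        ,   1.        ]]), 'T': array([[ 9.99983187e-01,  5.57138119e-03,  1.60797740e-03,
         4.37641896e-01],
       [ 5.79130290e-03, -9.45449554e-01, -3.25717058e-01,
         1.56064202e-01],
       [-2.94432373e-04,  3.25720894e-01, -9.45465923e-01,
         3.75051778e-01],
       [ 0.00000000e+00,  0.00000000e+00,  0.00000000e+00,
         1.00000000e+00]])}
```

Emit:
arm_command(gripper=[8.5,8.5,8.5,8.5,8.5], slide=[[-6,-0.8,0],[-12,-1.6,0],[-18,-2.4,0],[-24,-3.2,1],[-30,-4,2]], turn=[[0,0,7],[0,0,14],[0,0,21],[0,0,28],[0,0,35]])

```text
clock: 1.98
position: [0.4006, -0.2276, 0.2112]
tool_rot: [3.141, -0.0, 0.967]
force: [1.1, 0.9, 0.1]
grip_width: 0.0849
```

```bash
python3 - <<'E'
from h import *
s=bot.observe();print(s['position'],s['qpos'],s['qd'].round(2))
m=vision.camera_model('wrist'); im=vision.grab_frame('wrist'); cv2.imwrite('pics/w1.png',im)
print(proj(m,[[.375,-.287,.034]]))
g=cv2.cvtColor(im,cv2.COLOR_BGR2GRAY); print(np.percentile(g,[1,5,50]))
go((.375,-.287,.1),55)
E
```

```text
[ 0.40059594 -0.22756759  0.21118805] [-0.14639962  0.35334873  0.67891439  2.06303064 -0.30181695  0.82146087
  0.10620692] [ 1.05  0.5   0.19 -0.27 -0.49 -0.03  0.54]
[[270.10767511 221.94523787]]
[ 10.  14. 120.]
slide [-5.57  1.12 11.08] turn [ 0.1  0.2 -0.4] j7 0.11 yaw 54.6
```

View pics/w1.png

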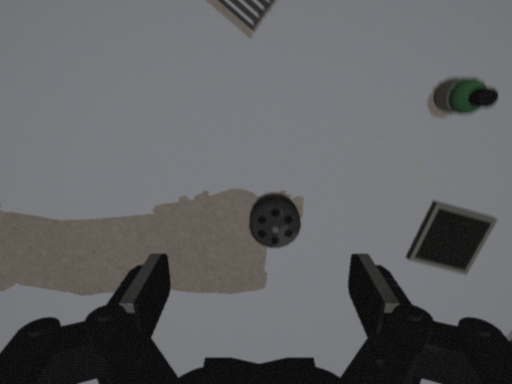

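The motor drum is centred near (275,220), within 5 px of the prediction. I'll fit its outline, then step over it.

```bash
cat >> h.py <<'E'
def blob(m,im,guess,z,thr=75,size=None):
    """dark blob nearest the projected guess -> world min-area rect at height z, mm"""
    g=cv2.cvtColor(im,cv2.COLOR_BGR2GRAY); u=proj(m,guess)[0]
    mk=cv2.morphologyEx((g<thr).astype(np.uint8),cv2.MORPH_CLOSE,np.ones((5,5)))
    cs,_=cv2.findContours(mk,cv2.RETR_EXTERNAL,cv2.CHAIN_APPROX_NONE)
    cs=[c for c in cs if cv2.contourArea(c)>150]
    c=max(cs,key=lambda c:cv2.pointPolygonTest(c,tuple(map(float,u)),True))
    P=(ray(m,c[:,0],z)[:,:2]*1000).astype(np.float32)
    r=cv2.minAreaRect(P); e=cv2.fitEllipse(c)
    print('guess px',u.round(),'rect',np.round(r[0],1),np.round(r[1],1),round(r[2],1),'ell px',np.round(e[0],1),np.round(e[1],1),'->',(ray(m,e[0],z)[0,:2]*1000).round(1))
    return r
E
python3 - <<'E'
from h import *
m=vision.camera_model('wrist'); im=vision.grab_frame('wrist')
for t in (60,75): blob(m,im,(.375,-.287,.034),.036,t)
s=bot.observe(); print(s['position'])
go((.375,-.287,.1),55)
E
```

```text
guess px [269. 215.] rect [ 380.3 -286.6] [62.5 55.8] 54.5 ell px [272.3 212.9] [51.  53.7] -> [ 380.3 -286.1]
guess px [269. 215.] rect [ 380.3 -286.7] [64.9 55.9] 54.5 ell px [272.1 212.8] [51.7 54.6] -> [ 380.2 -285.9]
[ 0.39872626 -0.23142802  0.21076687]
slide [-5.88  1.25 11.09] turn [ 0.   0.1 -0.1] j7 0.11 yaw 54.9
```

```bash
python3 - <<'E'
from h import *
go((.377,-.288,.008),55)
E
```

```text
slide [-5.83  1.47 20.29] turn [ 0.   0.1 -0.1] j7 0.11 yaw 54.9
```

Emit:
arm_command(gripper=[8.5,8.5,8.5,8.5,8.5], slide=[[-4,1,5],[-5.8,1.5,10],[-5.8,1.5,14],[-5.8,1.5,18],[-5.8,1.5,20.3]], turn=[[0,0,0],[0,0,0],[0,0,0],[0,0,0],[0,0,0]])

```text
clock: 2.7
position: [0.3799, -0.2815, 0.0064]
tool_rot: [-3.139, 0.0, 0.97]
force: [0.5, -0.6, -0.0]
grip_width: 0.0848
```

Emit:
arm_command(gripper=[7,5,5,5,5], slide=[[0,0,0],[0,0,0],[0,0,0],[0,0,0],[0,0,0]], turn=[[0,0,0],[0,0,0],[0,0,0],[0,0,0],[0,0,0]], force=40)

```text
clock: 3.32
position: [0.3811, -0.2823, 0.0093]
tool_rot: [3.14, -0.0, 0.97]
force: [-2.3, 0.8, 12.4]
grip_width: 0.0568
```

Emit:
arm_command(gripper=[5,5,5,5,5], slide=[[0,0,-2],[0,0,-6],[0,0,-11],[0,0,-11],[0,0,-11]], turn=[[0,0,0],[0,0,0],[0,0,0],[0,0,0],[0,0,0]])

```text
clock: 3.95
position: [0.3807, -0.2817, 0.1183]
tool_rot: [3.141, -0.0, 0.971]
force: [0.4, -0.2, -1.4]
grip_width: 0.0567
```

```bash
python3 - <<'E'
from h import *
s=bot.observe();print(s['position'],s['force'],s['grip_width'])
m=vision.camera_model('wrist'); im=vision.grab_frame('wrist'); cv2.imwrite('pics/w2.png',im)
go((.46,.1,.13),105)
E
```

```text
[ 0.38072914 -0.2817065   0.1183356 ] [ 0.3547375  -0.19747769 -1.43561278] 0.05673515923339656
slide [ 35.99 -15.    -1.2 ] turn [ -0.   -0.  -49.4] j7 0.39 yaw 55.6
```

View pics/w2.png

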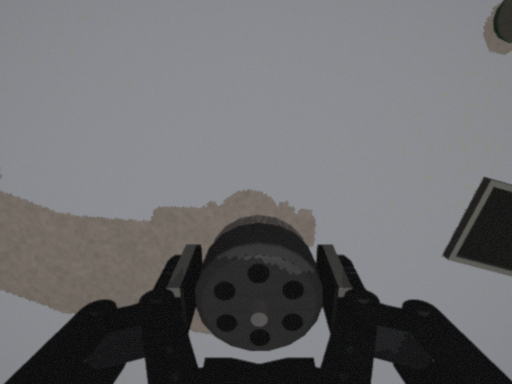

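```bash
python3 - <<'E'
from h import *
m=vision.camera_model('wrist'); s=bot.observe()
p=ray(m,(259.5,319),s['position'][2]+.037)[0]; R=Ro.from_euler('xyz',s['tool_rot'])
print('shaft in tool mm',R.inv().apply(p-s['position'])*1000)
go((.518,.363,.12),130)
E
```

```text
shaft in tool mm [ -9.06417062   0.64880606 -37.00182155]
slide [ 60.97 -25.07  -0.19] turn [ -0.   -0.  -74.4] j7 0.39 yaw 55.6
```

The motor is held upright, with its shaft at (260,319), about 8 mm behind the TCP along tool x. I'll carry it toward the large round nest.

Emit:
arm_command(gripper=[5,5,5,5,5], slide=[[5,-2,0],[10.5,-4.3,0],[16,-6.6,0],[21.5,-8.8,0],[27,-11.1,0]], turn=[[0,0,-7],[0,0,-14],[0,0,-21],[0,0,-28],[0,0,-35]])

```text
clock: 4.62
position: [0.4413, 0.005, 0.1175]
tool_rot: [-3.14, 0.0, 1.584]
force: [1.9, -0.4, -1.2]
grip_width: 0.0562
```

```bash
python3 - <<'E'
from h import *
go((.518,.363,.12),130)
E
```

```text
slide [35.69  8.16 -0.27] turn [ -0.1  -0.  -39.2] j7 0.23 yaw 90.8
```

Emit:
arm_command(gripper=[5,5,5,5,5], slide=[[5.5,1.2,0],[11,2.5,0],[16.5,3.8,0],[22,5,0],[27.5,6.3,0]], turn=[[0,0,-8],[0,0,-16],[0,0,-24],[0,0,-32],[0,0,-39]])

```text
clock: 5.25
position: [0.5015, 0.2804, 0.117]
tool_rot: [-3.14, -0.001, 2.266]
force: [0.6, -0.8, -0.6]
grip_width: 0.0562
```

Emit:
arm_command(gripper=[5,5], slide=[[2,0,0],[2,0,0]], turn=[[0,0,0],[0,0,0]])

```text
clock: 5.5
position: [0.4876, 0.2947, 0.117]
tool_rot: [-3.139, -0.001, 2.263]
force: [-0.5, -0.1, -1.0]
grip_width: 0.0566
```

```bash
python3 - <<'E'
from h import *
s=bot.observe();print(s['position'],s['qd'].round(2))
m=vision.camera_model('wrist'); im=vision.grab_frame('wrist'); cv2.imwrite('pics/w3.png',im)
print(proj(m,[.486,.4,.009]))
blob(m,im,(.486,.4,.009),.006)
go((.486,.4,.12),130)
E
```

```text
[0.48758153 0.29474884 0.11696299] [ 0.03 -0.01  0.03  0.01  0.01 -0.    0.02]
[[347.65421442  83.47248128]]
guess px [348.  83.] rect [490.7 404.8] [70.1 70. ] 87.8 ell px [355.7  80.2] [ 89.9 100.7] -> [489.7 406. ]
slide [ 8.36  6.6  -0.28] turn [-0.1  0.  -0.4] j7 0.25 yaw 129.6
```

View pics/w3.png

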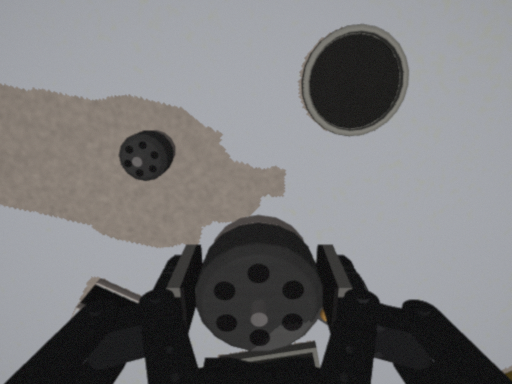

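The nest recess is at (356,80), and the fit gives 70×70 mm at (0.490, 0.405). Moving over it now.

```bash
python3 - <<'E'
from h import *
go((.484,.410,.03),130)
E
```

```text
slide [9.26 7.1  8.72] turn [-0.1  0.  -0.4] j7 0.25 yaw 129.6
```

Emit:
arm_command(gripper=[5,5,5,5,5], slide=[[4.5,3.5,1],[9.3,7.1,3],[9.3,7.1,6],[9.3,7.1,8.7],[9.3,7.1,8.7]], turn=[[0,0,0],[0,0,0],[0,0,0],[0,0,0],[0,0,0]])

```text
clock: 6.18
position: [0.4843, 0.4088, 0.0295]
tool_rot: [-3.138, 0.001, 2.259]
force: [-0.9, 0.3, -1.5]
grip_width: 0.0568
```

```bash
python3 - <<'E'
from h import *
go((.484,.410,.0145),130)
E
```

```text
slide [0.11 0.06 1.5 ] turn [-0.2  0.1 -0.5] j7 0.12 yaw 129.5
```

Emit:
arm_command(gripper=[5,5,5,5], slide=[[0.1,0,0.7],[0.1,0,1.2],[0.1,0,1.5],[0.1,0,1.5]], turn=[[0,0,0],[0,0,0],[0,0,0],[0,0,0]])

```text
clock: 6.68
position: [0.484, 0.412, 0.0164]
tool_rot: [3.142, -0.0, 2.261]
force: [0.6, 0.6, -1.9]
grip_width: 0.0566
```

Emit:
arm_command(gripper=[5,5,5], slide=[[0,0,0.1],[0,0,0.2],[0,0,0.2]], turn=[[0,0,0],[0,0,0],[0,0,0]])

```text
clock: 7.05
position: [0.4839, 0.4119, 0.0142]
tool_rot: [-3.141, 0.0, 2.261]
force: [-0.6, 0.2, -1.2]
grip_width: 0.0564
```

Emit:
arm_command(gripper=[5,5,5], slide=[[0,0,0.1],[0,0,0.2],[0,0,0.2]], turn=[[0,0,0],[0,0,0],[0,0,0]])

```text
clock: 7.42
position: [0.4841, 0.4121, 0.0133]
tool_rot: [3.141, -0.0, 2.261]
force: [-5.3, -4.2, 18.7]
grip_width: 0.0568
```

Contact came at the height expected for the nest floor. Releasing.

Emit:
arm_command(gripper=[5.8,6.4,7,7], slide=[[0,0,-0.1],[0,0,-0.1],[0,0,-0.1],[0,0,-0.1]], turn=[[0,0,0],[0,0,0],[0,0,0],[0,0,0]])

```text
clock: 7.92
position: [0.484, 0.412, 0.0132]
tool_rot: [-3.141, 0.0, 2.261]
force: [0.5, 0.7, 0.9]
grip_width: 0.0697
```

Emit:
arm_command(gripper=[7,7,8,8.5,8.5], slide=[[0,0,-2],[0,0,-5],[-1,0,-10],[-6,0,-12],[-6,0,-12]], turn=[[0,0,0],[0,0,0],[0,0,0],[0,0,0],[0,0,0]])

```text
clock: 8.55
position: [0.5258, 0.3626, 0.1368]
tool_rot: [3.137, 0.002, 2.256]
force: [-0.5, 1.0, -0.3]
grip_width: 0.085
```

```bash
python3 - <<'E'
from h import *
s=bot.observe();print(s['position'],s['qd'].round(2))
m=vision.camera_model('wrist'); im=vision.grab_frame('wrist'); cv2.imwrite('pics/w4.png',im)
print('nest px',proj(m,[[.49,.404,.009],[.399,.259,.036]]))
blob(m,im,(.399,.259,.034),.034,75)
go((.399,.259,.1),125)
E
```

```text
[0.52575254 0.36261609 0.1368372 ] [-0.04  0.03 -0.05  0.02 -0.02 -0.02 -0.03]
nest px [[256.95940634 117.48100947]
 [ 57.13049963 190.178344  ]]
guess px [ 59. 189.] rect [404.6 272.5] [50.8 35. ] 71.5 ell px [ 72.6 181.8] [44.  59.3] -> [404.7 272. ]
slide [ -0.23 -16.34   3.51] turn [0.1 0.  4.4] j7 0.18 yaw 129.4
```

View pics/w4.png

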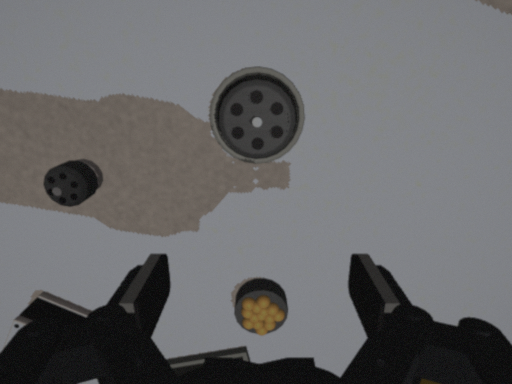

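The large motor sits centred in its nest: drum (258,118) inside the rim ring. The small motor's shaft tip is at (57,192).

```bash
python3 - <<'E'
from h import *
m=vision.camera_model('wrist')
p=ray(m,(57,191.5),.044)[0]; print(p)
go((p[0],p[1],.06),122)
E
```

```text
[0.40016897 0.26577297 0.044     ]
slide [  0.22 -15.83   7.51] turn [0.1 0.  7.4] j7 0.18 yaw 129.4
```

Emit:
arm_command(gripper=[8.5,8.5,8.5,8.5,8.5], slide=[[0,-5,1],[0,-10.5,3],[0,-16,6],[0,-16,7.5],[0,-16,7.5]], turn=[[0,0,0],[0,0,0],[0,0,0],[0,0,0],[0,0,0]])

```text
clock: 9.22
position: [0.3988, 0.2645, 0.058]
tool_rot: [-3.141, -0.0, 2.262]
force: [-0.4, 0.6, 0.5]
grip_width: 0.0854
```

```bash
python3 - <<'E'
from h import *
s=bot.observe();print(s['position'],s['qd'].round(2))
go((.40,.263,.007),130)
m=vision.camera_model('wrist'); im=vision.grab_frame('wrist'); cv2.imwrite('pics/w5.png',im)
print(proj(m,(.4,.263,.044)))
E
```

```text
[0.39876012 0.26451774 0.05803291] [-0.   -0.02  0.02 -0.03  0.01  0.02 -0.  ]
slide [-0.2  0.   5.1] turn [-0.  -0.  -0.4] j7 0.24 yaw 129.6
[[259.68574136 243.76341343]]
```

View pics/w5.png

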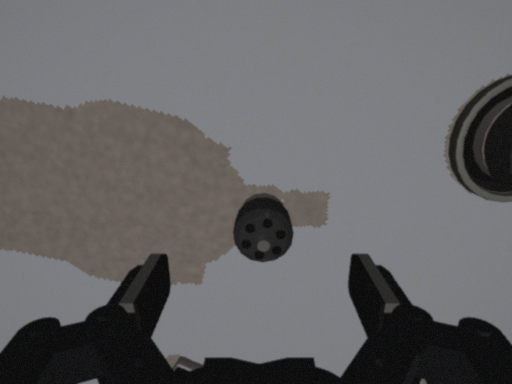

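The shaft tip is at (264,246) against a predicted (260,244). That's aligned, so I'll descend and grip.

Emit:
arm_command(gripper=[8.5,8.5,8.5,8.5], slide=[[-0.2,0,2],[-0.2,0,4],[-0.2,0,5],[-0.2,0,5]], turn=[[0,0,0],[0,0,0],[0,0,0],[0,0,0]])

```text
clock: 9.78
position: [0.4004, 0.2626, 0.0083]
tool_rot: [-3.141, -0.0, 2.262]
force: [0.0, 0.4, -1.2]
grip_width: 0.0851
```

Emit:
arm_command(gripper=[6,4,3,3,3], slide=[[0,0,0],[0,0,0],[0,0,0],[0,0,0],[0,0,0]], turn=[[0,0,0],[0,0,0],[0,0,0],[0,0,0],[0,0,0]], force=40)

```text
clock: 10.4
position: [0.4004, 0.2626, 0.0089]
tool_rot: [3.141, -0.0, 2.261]
force: [-1.9, -0.7, 12.6]
grip_width: 0.0342
```

Emit:
arm_command(gripper=[3,3], slide=[[0,0,0],[0,0,0]], turn=[[0,0,0],[0,0,0]])

```text
clock: 10.65
position: [0.4004, 0.2625, 0.0089]
tool_rot: [3.141, -0.0, 2.261]
force: [-2.2, -0.4, 12.4]
grip_width: 0.0345
```

Emit:
arm_command(gripper=[3,3,3,3], slide=[[0,0,-2],[0,0,-6],[0,0,-11],[0,0,-11]], turn=[[0,0,0],[0,0,0],[0,0,0],[0,0,0]])

```text
clock: 11.15
position: [0.4013, 0.2633, 0.1213]
tool_rot: [3.136, -0.0, 2.261]
force: [-1.0, 0.1, -1.6]
grip_width: 0.0344
```

```bash
python3 - <<'E'
from h import *
go((.633,-.18,.12),80)
s=bot.observe(); print(s['grip_width'],s['force'])
E
```

```text
slide [-48.93 -10.38   0.06] turn [ 0.3 -0.2 49.6] j7 0.21 yaw 129.6
0.034358235681326545 [-0.98780485  0.11064068 -1.64140478]
```

Emit:
arm_command(gripper=[3,3,3,3,3], slide=[[-5,-1,0],[-10.5,-2.2,0],[-16,-3.4,0],[-21.5,-4.6,0],[-27,-5.7,0]], turn=[[0,0,6],[0,0,12],[0,0,18],[0,0,24],[0,0,30]])

```text
clock: 11.78
position: [0.5285, 0.0161, 0.1178]
tool_rot: [-3.141, -0.0, 1.735]
force: [1.2, 1.6, 0.0]
grip_width: 0.0342
```

```bash
python3 - <<'E'
from h import *
go((.633,-.18,.12),80)
E
```

```text
slide [-21.05   7.11  -0.23] turn [-0.  -0.  19.4] j7 0.34 yaw 99.4
```

Emit:
arm_command(gripper=[3,3,3,3,3], slide=[[-5,1.7,0],[-10,3.5,0],[-15,5.2,0],[-19,7,0],[-19,7,0]], turn=[[0,0,5],[0,0,10],[0,0,15],[0,0,19],[0,0,19]])

```text
clock: 12.4
position: [0.629, -0.1613, 0.1172]
tool_rot: [-3.141, 0.002, 1.402]
force: [0.0, -0.2, -1.5]
grip_width: 0.0347
```

```bash
python3 - <<'E'
from h import *
s=bot.observe();print(s['position'],s['qd'].round(2))
m=vision.camera_model('wrist'); im=vision.grab_frame('wrist'); cv2.imwrite('pics/w6.png',im)
blob(m,im,(.643,-.12,.009),.006)
go((.643,-.12,.12),80)
E
```

```text
[ 0.62896178 -0.16130603  0.11721478] [-0.04 -0.03 -0.03  0.06  0.   -0.01  0.01]
guess px [268. 135.] rect [ 648.3 -121.5] [48.3 48.5] 34.5 ell px [274.4 134.4] [59.8 60.9] -> [ 648.5 -120.9]
slide [ 4.1   0.79 -0.29] turn [-0.1  0.   0.5] j7 0.34 yaw 80.5
```

View pics/w6.png

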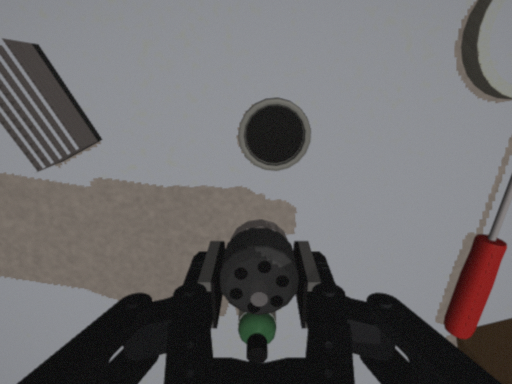

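The nest recess is at (274,134), fitted at 48×48 mm and (0.648, −0.121). The held shaft is at (260,299).

```bash
python3 - <<'E'
from h import *
m=vision.camera_model('wrist'); s=bot.observe(); R=Ro.from_euler('xyz',s['tool_rot'])
p=ray(m,(259.5,299),s['position'][2]+.035)[0]; o=R.inv().apply(p-s['position']); print('shaft in tool mm',o*1000)
o[2]=0; t=np.array([.647,-.121,.03])-R.apply(o); print(t)
go(t)
E
```

```text
shaft in tool mm [ -0.85018069   0.39804507 -35.00004189]
[ 0.64674822 -0.12009565  0.03      ]
slide [4.16 1.18 8.71] turn [-0.1  0.  -0. ] j7 0.34 yaw 80.5
```

Emit:
arm_command(gripper=[3,3,3,3,3], slide=[[4.2,1.2,1],[4.2,1.2,4],[4.2,1.2,7],[4.2,1.2,8.7],[4.2,1.2,8.7]], turn=[[0,0,0],[0,0,0],[0,0,0],[0,0,0],[0,0,0]])

```text
clock: 13.08
position: [0.6467, -0.1179, 0.0304]
tool_rot: [-3.14, -0.0, 1.407]
force: [0.6, -0.0, -0.9]
grip_width: 0.0346
```

Emit:
arm_command(gripper=[3,3,3,3], slide=[[0,0,0.7],[0,0,1.3],[0,0,1.5],[0,0,1.5]], turn=[[0,0,0],[0,0,0],[0,0,0],[0,0,0]])

```text
clock: 13.58
position: [0.6475, -0.1184, 0.0164]
tool_rot: [3.142, -0.0, 1.406]
force: [0.1, 0.0, -1.0]
grip_width: 0.0342
```

Emit:
arm_command(gripper=[3,3,3,3], slide=[[-0.1,0,0.1],[-0.1,0,0.2],[-0.1,0,0.3],[-0.1,0,0.3]], turn=[[0,0,0],[0,0,0],[0,0,0],[0,0,0]])

```text
clock: 14.08
position: [0.6473, -0.1194, 0.0132]
tool_rot: [-3.141, -0.0, 1.406]
force: [0.1, -0.6, -1.8]
grip_width: 0.0344
```

Emit:
arm_command(gripper=[3,3,3], slide=[[0,0,0.1],[0,0,0.2],[0,0,0.2]], turn=[[0,0,0],[0,0,0],[0,0,0]])

```text
clock: 14.45
position: [0.6475, -0.1194, 0.013]
tool_rot: [3.141, -0.001, 1.406]
force: [-10.3, 3.4, 28.4]
grip_width: 0.0344
```

Emit:
arm_command(gripper=[3.6,4.2,5,5.4], slide=[[0,0,-0.2],[0,0,-0.2],[0,0,-0.2],[0,0,-0.2]], turn=[[0,0,0],[0,0,0],[0,0,0],[0,0,0]])

```text
clock: 14.95
position: [0.6473, -0.1194, 0.0132]
tool_rot: [-3.141, 0.0, 1.406]
force: [-0.3, 0.3, -0.1]
grip_width: 0.0543
```

Emit:
arm_command(gripper=[5.4,5.4,7,8.5,8.5], slide=[[0,0,-2],[0,0,-6],[0,0,-11],[3,-5,-13],[6,-8,-13]], turn=[[0,0,0],[0,0,0],[0,0,0],[0,0,0],[0,0,0]])

```text
clock: 15.58
position: [0.5775, -0.0466, 0.1461]
tool_rot: [3.139, -0.001, 1.405]
force: [1.2, 1.6, -0.2]
grip_width: 0.0849
```

```bash
python3 - <<'E'
from h import *
go((.47,.05,.15),100)
s=bot.observe();print(s['qpos'].round(2))
E
```

```text
slide [  7.76 -12.2   -0.41] turn [  0.2  -0.1 -19.5] j7 0.18 yaw 80.5
[-0.37  0.61  0.51  1.82 -0.4   0.81  0.18]
```

Emit:
arm_command(gripper=[8.5,8.5,8.5,8.5], slide=[[3.5,-5,0],[6,-10,0],[7,-12,0],[7,-12,0]], turn=[[0,0,-9],[0,0,-18],[0,0,-20],[0,0,-20]])

```text
clock: 16.08
position: [0.4708, 0.0426, 0.1445]
tool_rot: [3.14, -0.001, 1.757]
force: [-0.0, -1.0, 0.4]
grip_width: 0.0849
```

```bash
python3 - <<'E'
from h import *
s=bot.observe();print(s['position'],s['qd'].round(2))
m=vision.camera_model('wrist'); im=vision.grab_frame('wrist'); cv2.imwrite('pics/w7.png',im)
print(proj(m,(.458,.102,.044)))
t=vision.grab_frame('top'); cv2.imwrite('pics/top1.png',t)
mt=vision.camera_model('top'); print(proj(mt,(.647,-.12,.03)))
v=np.hstack([cv2.resize(im,(480,360)),cv2.resize(t[128:188,269:329],(300,360),interpolation=cv2.INTER_CUBIC)]); cv2.imwrite('pics/v7.png',v)
E
```

```text
[0.47082293 0.042622   0.1445301 ] [ 0.03  0.03  0.02 -0.04 -0.01  0.    0.  ]
[[256.71512291 113.45849248]]
[[299.39825419 154.26511602]]
```

View pics/v7.png

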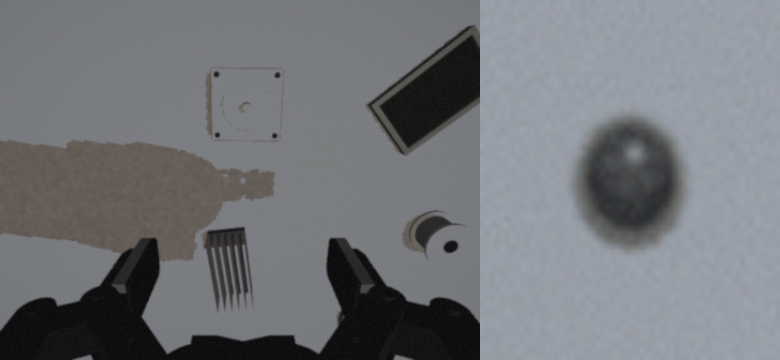

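The small motor sits in its nest (right panel). The stepper's corner screws, in full-resolution pixels, are about (230,79), (295,80), (292,144) and (228,145). I'll refine those and cast rays.

```bash
python3 - <<'E'
from h import *
m=vision.camera_model('wrist'); im=cv2.imread('pics/w7.png'); g=cv2.GaussianBlur(cv2.cvtColor(im,cv2.COLOR_BGR2GRAY),(5,5),0)
P=[]
for u,v in((230,79),(295,80),(292,144),(228,145)):
    w=g[v-6:v+7,u-6:u+7]; y,x=np.unravel_index(w.argmin(),w.shape); P.append((u-6+x,v-6+y))
W=ray(m,P,.044)[:,:2]; print(P,W.round(4).tolist(),W.mean(0))
e=np.array([W[i]-W[i-1] for i in range(4)]); print(np.linalg.norm(e,axis=1),np.degrees(np.arctan2(e[:,1],e[:,0]))%90)
c=W.mean(0); go((c[0],c[1],.075),np.degrees(np.arctan2(*(W[1]-W[2])[::-1])))
blob(m,im,(.626,.141,.009),.006)
E
```

```text
[(np.int64(230), np.int64(79)), (np.int64(295), np.int64(80)), (np.int64(293), np.int64(144)), (np.int64(231), np.int64(144))] [[0.4362, 0.1212], [0.4826, 0.1291], [0.4913, 0.0832], [0.4442, 0.0745]] [0.46358348 0.10197608]
[0.04737716 0.04709786 0.0467003  0.04790872] [ 9.70009503  9.62977612 10.68999901 10.44880769]
slide [6.12 0.25 6.92] turn [ 0.1 -0.  -0.2] j7 0.28 yaw 100.5
guess px [459.  98.] rect [631.5 140.4] [104.2  63.3] 50.8 ell px [459.   98.1] [ 74.1 156.1] -> [627.5 141.1]
```

Emit:
arm_command(gripper=[8.5,8.5,8.5,8.5,8.5], slide=[[5,0.2,1],[6.1,0.2,4],[6.1,0.2,9],[6.1,0.2,12],[6.1,0.2,13.5]], turn=[[0,0,0],[0,0,0],[0,0,0],[0,0,0],[0,0,0]])

```text
clock: 16.8
position: [0.4625, 0.101, 0.007]
tool_rot: [-3.14, 0.001, 1.754]
force: [0.6, 0.8, 0.5]
grip_width: 0.0851
```

Emit:
arm_command(gripper=[7,5,5,5,5], slide=[[0,0,0],[0,0,0],[0,0,0],[0,0,0],[0,0,0]], turn=[[0,0,0],[0,0,0],[0,0,0],[0,0,0],[0,0,0]], force=50)

```text
clock: 17.42
position: [0.4628, 0.1019, 0.0094]
tool_rot: [3.14, -0.0, 1.755]
force: [-1.1, -2.6, 11.6]
grip_width: 0.0563
```

Emit:
arm_command(gripper=[5,5,5,5], slide=[[0,0,-2],[0,0,-6],[0,0,-11],[0,0,-11]], turn=[[0,0,0],[0,0,0],[0,0,0],[0,0,0]])

```text
clock: 17.92
position: [0.4636, 0.1027, 0.1214]
tool_rot: [3.136, -0.001, 1.756]
force: [-0.4, 0.7, -6.8]
grip_width: 0.0565
```

```bash
python3 - <<'E'
from h import *
s=bot.observe();print(s['position'],s['grip_width'],s['force'])
go((.50,-.34,.12),40); go((.50,-.34,.12),40+90)
E
```

```text
[0.463644   0.10268912 0.12135117] 0.056526596814866756 [-0.37311789  0.7447493  -6.81180182]
slide [-4.418e+01 -4.560e+00  4.000e-02] turn [ 0.2 -0.2 60.6] j7 0.19 yaw 100.6
slide [-4.418e+01 -4.560e+00  4.000e-02] turn [  0.3  -0.  -29.4] j7 0.19 yaw 100.6
```

```bash
python3 - <<'E'
from h import *
go((.486,-.482,.12),40)
E
```

```text
slide [-57.88  -8.55   0.  ] turn [ 0.2 -0.2 60.6] j7 0.19 yaw 100.6
```

Emit:
arm_command(gripper=[5,5,5,5,5], slide=[[-5,-0.8,0],[-10.5,-1.6,0],[-16,-2.3,0],[-21.5,-3.1,0],[-27,-3.9,0]], turn=[[0,0,6],[0,0,12],[0,0,18],[0,0,24],[0,0,30]])

```text
clock: 18.55
position: [0.4729, -0.1721, 0.1176]
tool_rot: [-3.141, -0.0, 1.229]
force: [1.9, 0.6, -5.2]
grip_width: 0.0563
```

```bash
python3 - <<'E'
from h import *
go((.486,-.482,.12),40)
E
```

```text
slide [-28.76  11.63  -0.25] turn [-0.   0.  30.4] j7 0.34 yaw 70.4
```

Emit:
arm_command(gripper=[5,5,5,5,5], slide=[[-5.3,2.2,0],[-10.6,4.4,0],[-16,6.6,0],[-21.5,8.8,0],[-27,11.1,0]], turn=[[0,0,6],[0,0,12],[0,0,18],[0,0,24],[0,0,30]])

```text
clock: 19.18
position: [0.4879, -0.4634, 0.1169]
tool_rot: [-3.14, -0.0, 0.705]
force: [1.1, -0.6, -6.3]
grip_width: 0.056
```

Emit:
arm_command(gripper=[5,5], slide=[[0,0,0],[0,0,0]], turn=[[0,0,0],[0,0,0]])

```text
clock: 19.42
position: [0.4878, -0.4614, 0.1168]
tool_rot: [-3.139, -0.0, 0.708]
force: [-0.1, 1.3, -6.2]
grip_width: 0.0564
```

```bash
python3 - <<'E'
from h import *
s=bot.observe();print(s['position'],s['qd'].round(2),s['tool_rot'])
m=vision.camera_model('wrist'); im=vision.grab_frame('wrist'); cv2.imwrite('pics/w8.png',im)
for t in (60,75): blob(m,im,(.54,-.437,.009),.006,t)
E
```

```text
[ 0.48779647 -0.46139492  0.11684413] [-0.03 -0.02 -0.01  0.01  0.    0.   -0.  ] [-3.13949716e+00 -1.84224420e-04  7.08336300e-01]
guess px [278. 120.] rect [ 538.6 -441.1] [69.4 69.4] 39.8 ell px [280.9 120.9] [102.5 104.9] -> [ 540.4 -439.6]
guess px [278. 120.] rect [ 538.7 -441.2] [69.8 69.9] 39.5 ell px [280.9 121. ] [103.1 105.9] -> [ 540.4 -439.6]
```

View pics/w8.png

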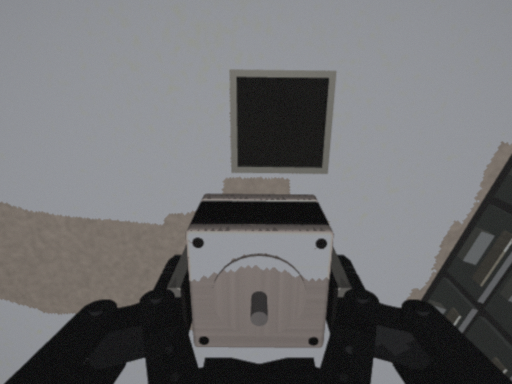

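The recess at (281,121) fits 70×70 mm at (0.539, −0.441), angle 39.7°. The held stepper is square in the jaws, with screws at (198,243), (321,243), (314,341) and (203,341).

```bash
python3 - <<'E'
from h import *
m=vision.camera_model('wrist'); s=bot.observe(); R=Ro.from_euler('xyz',s['tool_rot'])
W=ray(m,[(198,243),(321,243),(314,341),(203,341)],s['position'][2]+.0346)
o=R.inv().apply(W-s['position']); c=o.mean(0); print((o*1000).round(1),c)
c[2]=0; Rt=Ro.from_euler('xyz',[180,0,39.7],degrees=True)
t=np.array([.5385,-.441,.03])-Rt.apply(c); print(t); go(t,39.7)
E
```

```text
[[ 24.9 -22.9 -34.5]
 [ 24.9  24.5 -34.6]
 [-22.7  24.5 -34.7]
 [-22.8 -23.7 -34.6]] [ 0.00107754  0.00060052 -0.03460056]
[ 0.53728735 -0.44122626  0.03      ]
slide [5.   1.72 8.72] turn [-0.1 -0.   0.9] j7 0.26 yaw 40.6
```

Emit:
arm_command(gripper=[5,5,5,5,5], slide=[[4,1.4,1],[5,1.7,4],[5,1.7,7],[5,1.7,8.7],[5,1.7,8.7]], turn=[[0,0,0.9],[0,0,0.9],[0,0,0.9],[0,0,0.9],[0,0,0.9]])

```text
clock: 20.1
position: [0.5369, -0.4417, 0.0305]
tool_rot: [-3.14, 0.0, 0.693]
force: [-0.6, -0.5, -5.2]
grip_width: 0.0561
```

Emit:
arm_command(gripper=[5,5,5,5], slide=[[0,0,0.6],[0,0,1.1],[0,0,1.4],[0,0,1.4]], turn=[[0,0,0],[0,0,0],[0,0,0],[0,0,0]])

```text
clock: 20.6
position: [0.5372, -0.4426, 0.0172]
tool_rot: [-3.141, -0.0, 0.692]
force: [-0.0, 0.1, -5.5]
grip_width: 0.0565
```

Emit:
arm_command(gripper=[5,5,5,5], slide=[[0.1,0,0.1],[0.1,0,0.2],[0.1,0,0.35],[0.1,0,0.4]], turn=[[0,0,0],[0,0,0],[0,0,0],[0,0,0]])

```text
clock: 21.1
position: [0.538, -0.442, 0.0136]
tool_rot: [3.142, -0.0, 0.692]
force: [-3.1, 4.1, 3.9]
grip_width: 0.0566
```

Emit:
arm_command(gripper=[5,5], slide=[[0,0,0.1],[0,0,0.1]], turn=[[0,0,0],[0,0,0]])

```text
clock: 21.35
position: [0.538, -0.442, 0.0135]
tool_rot: [3.142, -0.001, 0.692]
force: [-5.3, 7.5, 14.3]
grip_width: 0.0563
```

The stepper is on the floor at the expected height. Releasing, then heading for the heat sink.

Emit:
arm_command(gripper=[5.8,6.4,7,7], slide=[[0,0,-0.1],[0,0,-0.1],[0,0,-0.1],[0,0,-0.1]], turn=[[0,0,0],[0,0,0],[0,0,0],[0,0,0]])

```text
clock: 21.85
position: [0.538, -0.442, 0.0133]
tool_rot: [3.142, 0.0, 0.692]
force: [-0.6, -0.4, -0.5]
grip_width: 0.0701
```

Emit:
arm_command(gripper=[7,7,7,8,8.5], slide=[[0,0,-2],[0,0,-6],[0,0,-11],[-1,0,-14],[-1,0,-14]], turn=[[0,0,0],[0,0,0],[0,0,0],[0,0,0],[0,0,0]])

```text
clock: 22.48
position: [0.5304, -0.45, 0.1574]
tool_rot: [3.137, -0.001, 0.691]
force: [1.2, -0.0, -0.3]
grip_width: 0.0851
```

```bash
python3 - <<'E'
from h import *
s=bot.observe();print(s['position'],s['qpos'].round(2))
im=vision.grab_frame('wrist'); t=vision.grab_frame('top'); cv2.imwrite('pics/w9.png',im)
v=np.hstack([cv2.resize(im,(480,360)),cv2.resize(t[160:220,400:460],(300,360),interpolation=cv2.INTER_CUBIC)]); cv2.imwrite('pics/v9.png',v)
go((.473,-.11,.15),107-15)
E
```

```text
[ 0.53040087 -0.44998226  0.15736746] [ 0.24  0.82  0.67  1.49 -0.56  1.03  0.17]
slide [ 17.16 -29.7    0.4 ] turn [  0.1  -0.  -52.3] j7 0.17 yaw 39.7
```

View pics/v9.png

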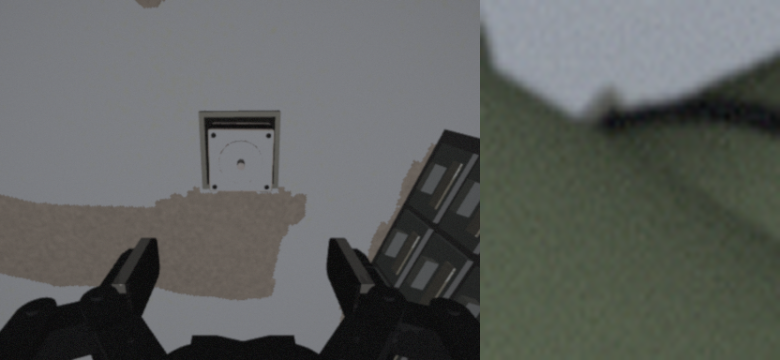

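The stepper sits inside the square rim, around (241,152) in the left panel. Now the heat sink.

```bash
python3 - <<'E'
from h import *
go((.489,-.128,.15),105)
E
```

```text
slide [ 17.25 -27.3    0.4 ] turn [  0.1  -0.  -65.3] j7 0.17 yaw 39.7
```

Emit:
arm_command(gripper=[8.5,8.5,8.5,8.5,8.5], slide=[[3.2,-4.5,0],[6.5,-9,0],[9.8,-13.5,0],[13,-18,0],[16.5,-22.5,0]], turn=[[0,0,-10],[0,0,-20],[0,0,-30],[0,0,-40],[0,0,-50]])

```text
clock: 23.2
position: [0.513, -0.1677, 0.1529]
tool_rot: [-3.141, -0.0, 1.571]
force: [1.9, 0.4, -0.5]
grip_width: 0.0849
```

```bash
python3 - <<'E'
from h import *
go((.489,-.128,.15),105)
E
```

```text
slide [ 3.97 -2.4   0.29] turn [ -0.1  -0.  -15. ] j7 0.54 yaw 90.0
```

Emit:
arm_command(gripper=[8.5,8.5,8.5,8.5], slide=[[2.5,-2,0],[3,-2.2,0],[3,-2.2,0],[3,-2.2,0]], turn=[[0,0,-9],[0,0,-15],[0,0,-15],[0,0,-15]])

```text
clock: 23.7
position: [0.4919, -0.1401, 0.1531]
tool_rot: [-3.141, 0.0, 1.824]
force: [0.2, 0.3, 0.3]
grip_width: 0.085
```

```bash
python3 - <<'E'
from h import *
s=bot.observe();print(s['position'],s['qd'].round(2),s['tool_rot'])
m=vision.camera_model('wrist'); im=vision.grab_frame('wrist'); cv2.imwrite('pics/w10.png',im)
print(proj(m,(.473,-.069,.036)))
E
```

```text
[ 0.49190648 -0.14010066  0.15310257] [ 0.    0.    0.   -0.    0.   -0.    0.01] [-3.14117730e+00  1.25314193e-04  1.82386581e+00]
[[258.47855771  94.60438296]]
```

View pics/w10.png

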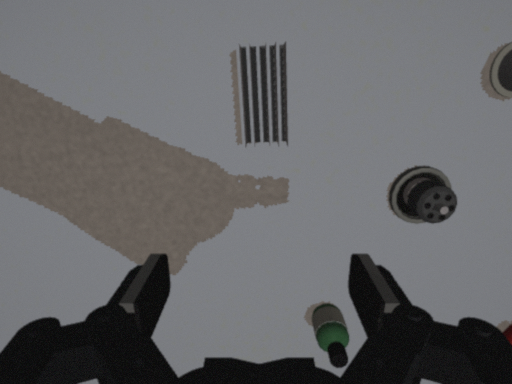

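The heat sink's fin tops span about (240,44), (286,42), (289,145) and (244,146), and the view is from almost straight above.

```bash
python3 - <<'E'
from h import *
m=vision.camera_model('wrist'); im=cv2.imread('pics/w10.png')
W=ray(m,[(239,44),(287,42),(289,145),(243,146)],.036)[:,:2]; c=W.mean(0)
e=(W[0]+W[1]-W[2]-W[3])/2; print(c,np.linalg.norm(e),np.linalg.norm(W[0]-W[1]),np.degrees(np.arctan2(e[1],e[0])))
for t in(70,90,100): blob(m,im,(c[0],c[1],.036),.036,t)
go((c[0],c[1],.007),106.5)
E
```

```text
[ 0.47802419 -0.06951329] 0.0773621849533726 0.03592898133864959 106.54152252018031
guess px [265.  97.] rect [477.7 -68.8] [34.1 73. ] 17.2 ell px [264.3  91.8] [ 48.4 119.1] -> [476.9 -65.9]
guess px [265.  97.] rect [477.8 -69.5] [34.9 76.8] 17.4 ell px [264.4  92.2] [ 49.4 123. ] -> [477.1 -66.2]
guess px [265.  97.] rect [474.7 -70.8] [42.  77.7] 17.1 ell px [260.8  93.2] [ 59.2 119.7] -> [474.5 -67.6]
slide [ 7.19  0.43 14.61] turn [-0.  0. -2.] j7 0.7 yaw 104.5
```

Emit:
arm_command(gripper=[8.5,8.5,8.5,8.5,8.5], slide=[[5,0.4,2],[7.2,0.4,6],[7.2,0.4,10],[7.2,0.4,13.5],[7.2,0.4,14.5]], turn=[[0,0,-2.5],[0,0,-2.5],[0,0,-2.5],[0,0,-2.5],[0,0,-2.5]])

```text
clock: 24.38
position: [0.4766, -0.0695, 0.0066]
tool_rot: [-3.139, -0.001, 1.869]
force: [0.3, 0.1, 0.1]
grip_width: 0.0849
```

Emit:
arm_command(gripper=[7,5,3.5,3.5,3.5], slide=[[0,0,0],[0,0,0],[0,0,0],[0,0,0],[0,0,0]], turn=[[0,0,0],[0,0,0],[0,0,0],[0,0,0],[0,0,0]], force=40)

```text
clock: 25.0
position: [0.4781, -0.069, 0.0095]
tool_rot: [3.14, 0.0, 1.87]
force: [-2.5, -0.3, 10.5]
grip_width: 0.0395
```

Emit:
arm_command(gripper=[3.5,3.5,3.5,3.5,3.5], slide=[[0,0,0],[0,0,-2],[0,0,-6],[0,0,-11],[0,0,-11]], turn=[[0,0,0],[0,0,0],[0,0,0],[0,0,0],[0,0,0]])

```text
clock: 25.62
position: [0.4792, -0.0689, 0.1217]
tool_rot: [3.136, 0.001, 1.871]
force: [-1.0, -0.0, -2.4]
grip_width: 0.0392
```

```bash
python3 - <<'E'
from h import *
s=bot.observe();print(s['position'],s['grip_width'],s['force'])
go((.585,.085,.12),51)
E
```

```text
[ 0.47922703 -0.06891637  0.12174194] 0.039150392241243476 [-1.00795078 -0.03243786 -2.3682632 ]
slide [11.58 14.65  0.24] turn [ 0.3 -0.1 56.2] j7 0.65 yaw 107.2
```

Emit:
arm_command(gripper=[3.5,3.5,3.5,3.5,3.5], slide=[[2.3,2.9,0],[4.6,5.8,0],[6.9,8.8,0],[9.2,11.7,0],[11.5,14.6,0]], turn=[[0,0,10],[0,0,20],[0,0,30],[0,0,40],[0,0,50]])

```text
clock: 26.25
position: [0.5833, 0.0852, 0.1179]
tool_rot: [-3.141, 0.0, 0.992]
force: [-0.6, -0.4, -1.2]
grip_width: 0.0395
```

Emit:
arm_command(gripper=[3.5,3.5,3.5], slide=[[0,0,0],[0,0,0],[0,0,0]], turn=[[0,0,6],[0,0,6],[0,0,6]])

```text
clock: 26.62
position: [0.5827, 0.0835, 0.1181]
tool_rot: [-3.141, 0.0, 0.895]
force: [-0.0, -0.2, -1.0]
grip_width: 0.0392
```

```bash
python3 - <<'E'
from h import *
s=bot.observe();print(s['position'],s['qd'].round(2),s['tool_rot'])
m=vision.camera_model('wrist'); im=vision.grab_frame('wrist'); cv2.imwrite('pics/w11.png',im)
for t in (60,75): blob(m,im,(.6315,.14,.006),.006,t)
E
```

```text
[0.58269018 0.08351716 0.11814811] [ 0.01 -0.   -0.   -0.   -0.    0.   -0.01] [-3.14132306e+00  3.35781731e-04  8.94955619e-01]
guess px [262.  94.] rect [631.1 142. ] [92.5 52.1] 50.9 ell px [259.9  85.5] [ 76.8 155.8] -> [634.  145.6]
guess px [262.  94.] rect [631.  142.1] [92.4 52.7] 51.0 ell px [259.8  85.4] [ 77.6 156.2] -> [634.  145.7]
```

View pics/w11.png

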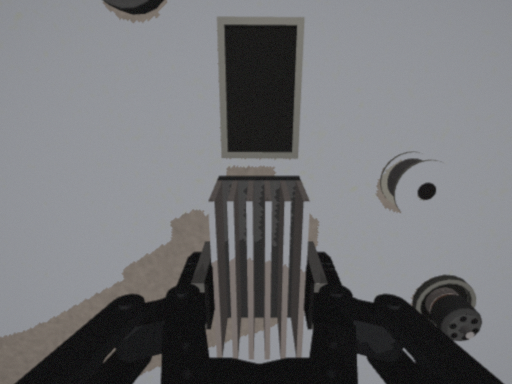

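The recess at (261,88) fits 92×52 mm at (0.631, 0.142), 51°. The held heat sink's fin ends are at rows ~200 and ~358. I'll check the offset in the hand.

```bash
python3 - <<'E'
from h import *
m=vision.camera_model('wrist'); s=bot.observe(); R=Ro.from_euler('xyz',s['tool_rot'])
W=ray(m,[(212,200),(307,200),(300,358),(219,358)],s['position'][2]+.0265)
o=R.inv().apply(W-s['position']); print((o*1000).round(1)); c=o.mean(0)
c[2]=0; Rt=Ro.from_euler('xyz',[180,0,51],degrees=True)
t=np.array([.631,.142,.03])-Rt.apply(c); print(c,t); go(t,51)
E
```

```text
[[ 39.5 -18.  -26.5]
 [ 39.4  19.4 -26.5]
 [-41.   20.  -26.5]
 [-41.  -18.6 -26.5]]
[-0.00079883  0.00071741  0.        ] [0.63094519 0.14307229 0.03      ]
slide [7.66 0.03 8.83] turn [-0.  -0.   0.2] j7 -0.39 yaw 51.2
```

Emit:
arm_command(gripper=[3.5,3.5,3.5,3.5,3.5], slide=[[5,0,1],[7.7,0,4],[7.7,0,7],[7.7,0,8.8],[7.7,0,8.8]], turn=[[0,0,0],[0,0,0],[0,0,0],[0,0,0],[0,0,0]])

```text
clock: 27.3
position: [0.6308, 0.1431, 0.0297]
tool_rot: [-3.141, 0.001, 0.893]
force: [-0.2, -0.3, -1.0]
grip_width: 0.0394
```

Emit:
arm_command(gripper=[3.5,3.5,3.5,3.5], slide=[[0,0,0.6],[0,0,1.1],[0,0,1.4],[0,0,1.4]], turn=[[0,0,0],[0,0,0],[0,0,0],[0,0,0]])

```text
clock: 27.8
position: [0.6313, 0.1439, 0.0163]
tool_rot: [-3.142, 0.0, 0.893]
force: [0.7, 0.5, -1.8]
grip_width: 0.0395
```

Emit:
arm_command(gripper=[3.5,3.5,3.5,3.5], slide=[[-0.1,0,0.1],[-0.1,0,0.2],[-0.1,0,0.3],[-0.1,0,0.35]], turn=[[0,0,0],[0,0,0],[0,0,0],[0,0,0]])

```text
clock: 28.3
position: [0.6307, 0.1432, 0.0135]
tool_rot: [-3.141, -0.0, 0.893]
force: [-7.6, 0.4, 17.9]
grip_width: 0.0393
```

Emit:
arm_command(gripper=[3.5,3.5], slide=[[0,0,0.1],[0,0,0.1]], turn=[[0,0,0],[0,0,0]])

```text
clock: 28.55
position: [0.6308, 0.1432, 0.0135]
tool_rot: [-3.141, -0.001, 0.893]
force: [-12.3, -1.4, 30.6]
grip_width: 0.0391
```

Emit:
arm_command(gripper=[4.1,4.7,5.3,5.5], slide=[[0,0,-0.2],[0,0,-0.2],[0,0,-0.2],[0,0,-0.2]], turn=[[0,0,0],[0,0,0],[0,0,0],[0,0,0]])

```text
clock: 29.05
position: [0.6307, 0.1431, 0.0137]
tool_rot: [3.142, 0.0, 0.893]
force: [0.4, -0.1, 0.1]
grip_width: 0.0548
```

Emit:
arm_command(gripper=[5.5,5.5,5.5,5.5,5.5], slide=[[0,0,-2],[0,0,-6],[0,0,-11],[-5,-3,-13],[-10,-7,-15]], turn=[[0,0,0],[0,0,0],[0,0,0],[0,0,0],[0,0,0]])

```text
clock: 29.68
position: [0.5166, 0.109, 0.1642]
tool_rot: [3.141, -0.001, 0.892]
force: [1.1, 0.3, 1.2]
grip_width: 0.0553
```

Emit:
arm_command(gripper=[5.5,5.5,5.5], slide=[[-3,-2,0],[-3,-2,0],[-3,-2,0]], turn=[[0,0,0],[0,0,0],[0,0,0]])

```text
clock: 30.05
position: [0.4841, 0.0997, 0.1633]
tool_rot: [3.141, -0.002, 0.893]
force: [0.2, -0.3, 0.0]
grip_width: 0.0548
```

```bash
python3 - <<'E'
from h import *
s=bot.observe();print(s['position'],s['qd'].round(2),s['force'])
w=vision.grab_frame('wrist'); t=vision.grab_frame('top'); c=vision.grab_frame('scene')
v=np.vstack([np.hstack([cv2.resize(w,(400,300)),cv2.resize(c,(400,300))]),cv2.resize(t[120:290,60:460],(800,340))[:300]])
cv2.imwrite('pics/v12.png',v)
E
```

```text
[0.48406922 0.09966756 0.1632901 ] [ 0.01  0.02 -0.01 -0.01 -0.   -0.    0.  ] [ 0.24498191 -0.2709288   0.04407509]
```

View pics/v12.png

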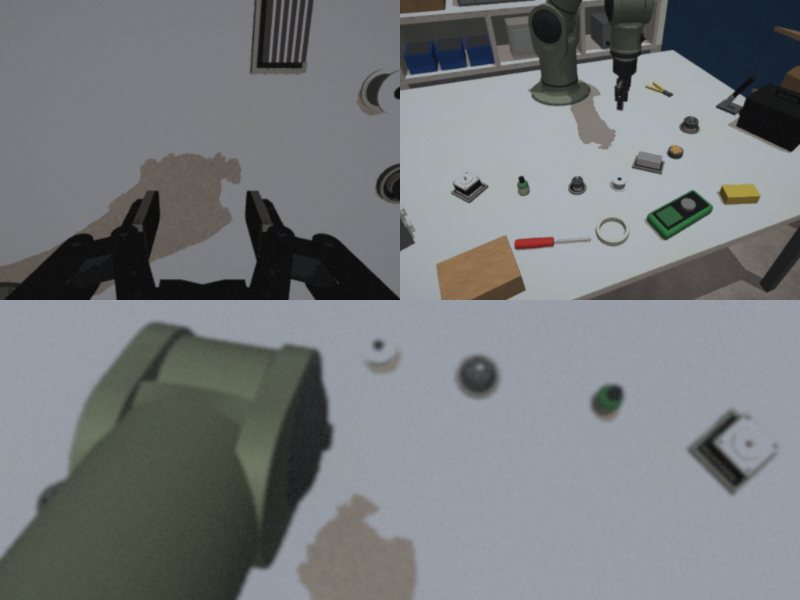

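All four parts appear in their nests, and the bottle and reel look unmoved. One close crop will confirm the parts sit level.

```bash
python3 - <<'E'
from h import *
c=vision.grab_frame('scene'); m=vision.camera_model('scene')
v=[cv2.resize(c[int(b)-36:int(b)+36,int(a)-48:int(a)+48],(384,288),interpolation=cv2.INTER_CUBIC) for a,b in (proj(m,p)[0] for p in ((.49,.404,.02),(.647,-.12,.02),(.5385,-.441,.02),(.631,.142,.02)))]
cv2.imwrite('pics/v13.png',np.vstack([np.hstack(v[:2]),np.hstack(v[2:])]))
E
```

```text
(no output)
```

View pics/v13.png

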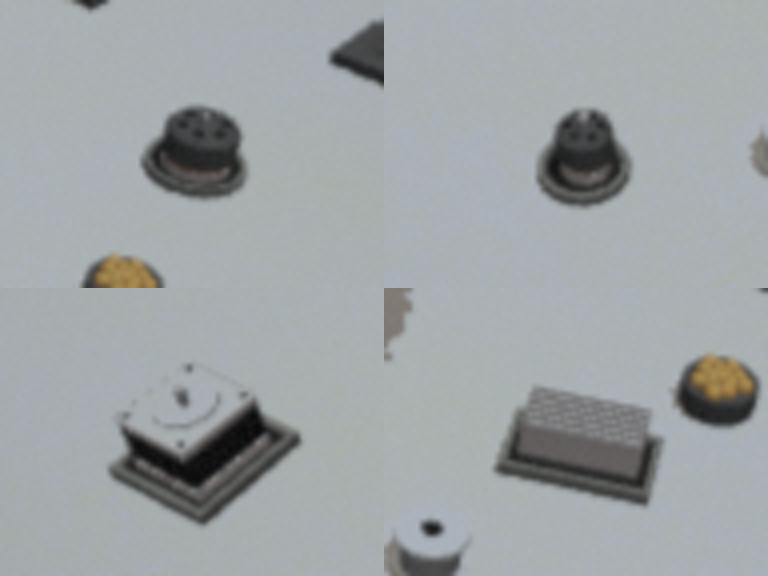

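All four stand level inside their rims, so I'm handing in.

```bash
python3 -c "
from workcell import job_done; print(job_done())"
```

```text
the job is handed in; nothing more can be done
None
```

I put all four parts into their own nests, in the order listed: large motor, small motor, stepper, heat sink. The job took about 30 s of robot time, and I handed it in with the gripper empty and clear.

- **Placing:** Each part was lowered until it touched at the height expected for the nest floor (about 4 mm above where it was gripped), then released. I read at most about 31 N at the wrist while setting down.
- **Final pictures:** The scene-camera crops show all four parts upright and level inside their rims. The bottle and reel are still standing, seemingly where they were; I judged that by eye and did not re-measure their positions.
- **Disagreements:** The top and wrist cameras differed by 4–8 mm on some positions, so I mainly used the close wrist views. I gripped the large motor about 8 mm off-centre and corrected for that when placing it. In the last top view the arm hid the large motor and the heat sink, so those two were confirmed from the other cameras.

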